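# Set up the still life for the pastel class

## Task

Set up the still life on the grey board: stand the blue cup on the paper dot between the white vase and the wooden plinth, the terracotta pot on the end dot next to the vase, and the green jar on the end dot next to the plinth. Put the yellow tin on top of the plinth and then the red apple on top of the tin. Everything stands upright and well centred on its place, and the vase stays where it is.

Things in the scene. Friction and masses are not known exactly. Their poses are not given: they have to be found in the camera images.
- pot_c (a point): open terracotta pot, round, 60 mm across at the rim and a little narrower at the foot, 60 mm high, about 0.15 kg, loose, standing on the table near the robot. Point: on its axis half-way up (30 mm above its foot); z up along its axis
- cup_c (a point): open blue cup without handle, straight round wall 58 mm across, 56 mm high, about 0.14 kg, loose, standing on the table near the robot. Point: on its axis half-way up (28 mm above its foot); z up along its axis
- jar_c (a point): green round jar with a green lid, 54 mm across (lid 50 mm), 66 mm high, about 0.18 kg, loose, standing on the table near the robot. Point: on its axis half-way up (33 mm above its foot); z up along its axis
- tin_c (a point): low round yellow tin with a flat top, 60 mm across, 44 mm high, about 0.16 kg, loose, standing on the table near the robot. Point: on its axis half-way up (22 mm above its foot); z up along its axis
- apple_c (a point): red hard model apple, 56 mm across at half height, 52 mm high, with a thin stalk of 8 mm on top and a flat foot 32 mm across, about 0.13 kg, loose, standing on the table near the robot. Point: on its axis half-way up (26 mm above its foot); z up along its axis
- vase_c (a point): white ceramic bud vase, 58 mm across its belly, narrow neck, 95 mm high, about 0.45 kg, standing loose in the row on the grey board between the middle dot and one end dot; not to be moved. Point: on its axis half-way up (47.5 mm above its foot)
- plinth_top (a point): fixed low wooden plinth, 76 x 76 mm and 30 mm high, in the row on the grey board between the middle dot and the other end dot. Point: centre of its top face, 36 mm above the table; x and y along its sides
- spot_1: one of three identical flat white paper dots, 74 mm across and 1 mm thick, at the two ends and the middle of the row on the grey board (the numbers say nothing about the order: only its neighbours tell which it is). Origin: its centre, 6 mm above the table; a thing set on a dot rests on the board's top, also 6 mm above the table. The board is fixed, 110 x 520 mm and 6 mm thick; dots, vase and plinth stand in one row along it about 100 mm apart
- spot_2: one of three identical flat white paper dots, 74 mm across and 1 mm thick, at the two ends and the middle of the row on the grey board (the numbers say nothing about the order: only its neighbours tell which it is). Origin: its centre, 6 mm above the table; a thing set on a dot rests on the board's top, also 6 mm above the table
- spot_3: one of three identical flat white paper dots, 74 mm across and 1 mm thick, at the two ends and the middle of the row on the grey board (the numbers say nothing about the order: only its neighbours tell which it is). Origin: its centre, 6 mm above the table; a thing set on a dot rests on the board's top, also 6 mm above the table
Things that resemble listed ones, but are neither listed nor needed, are in the scene too. Several things look just like the part that bears cup_c: the one meant starts nearest to the robot's base.

How it is judged:
By the outcome, as a careful person would: the job done as asked, in the order asked, and still so for the second after the job is handed in, with the robot touching nothing.
It also fails if it takes over 144 s, if anything falls off the work surface, if the arm or the gripper's body presses on something with over 40 N, if the wrist force passes 120 N, or if a joint passes its speed limit or range.

## Robot

A 7-joint arm with a two-finger parallel gripper is mounted at the origin on the work surface. World frame = base frame: x ahead of the robot, y to its left, z up, the work surface at z = 0. Lengths are in m, angles in rad, forces in N, time in s.
With the tool pointing down it reaches from about 0.425 to 0.875 m from the base axis. Payload 4.7 kg.
Tool frame: the origin (TCP) lies between the finger pads; the fingertips stand 14 mm ahead of it and the grasp point (between the pads) lies 5 mm behind it; z points along the fingers, y is the line along which they close (so a half turn about z gives the same grasp; the last joint's range is limited). The gripper opens to 87 mm and grips with 3 to 60 N. Pads are 19 mm wide; open, the fingers measure 117 mm over their backs; the gripper's body (75 mm by 190 mm) begins 51 mm behind the grasp point.
Start: joints at [-1.247, 0.321, -0.07, 1.45, 0.023, 1.371, -0.057], TCP at [0.198, 0.619, 0.237] pointing down, gripper open.
Joint ranges: [-2.86, 2.86], [-0.3, 2.09], [-1.38, 1.24], [0.06, 2.45], [-1.56, 4.7], [0.09, 2.05], [-2.69, 2.69]. Speed limits (rad/s): [2.57, 2.57, 3.14, 3.14, 3.14, 3.14, 3.14].

## Interface

Orientations are given as a rotation vector (axis times angle).
In Python, from bench import ctrl gives the robot as it stands.
- The arm moves only by the tool step_arm, never from a script. Its argument "commands" is a list of rows, each an object with "travel": the shift along the tool's x, y, z in m, a list of three; "turn": the turn, a rotation vector about the tool's x, y, z in degrees, a list of three. A call has 1 to 5 rows; each row is the pose to reach, as a shift and turn from the pose commanded when the call began, along the tool's axes at that moment; what a row does not reach only later rows make up. A row lasts 1/10 s, in which the tool goes at most 50 mm and 8.59 degrees, less where a joint would pass 70% of its speed; a pose out of reach is approached as far as the arm can. A call with a gripper value outside its range is refused whole. "gripper" is the opening, from 0 (shut) to 1 (fully open), set as the call begins (left out, the last holds). The fingers move at their own pace and stop on an object; "force" is the grip in N (left out, the last holds). Time passes only in rows, so rows that repeat a pose let the fingers close. It gives the time, the measured TCP pose, the force, the opening and the grip force at its end, in the units of the state.
- ctrl.get_state(): the state, without advancing time (a new reading comes with each control period).
- ctrl.get_image(name): name is "scene" or "top" or "wrist"; returns the picture (420x560x3 uint8, red, green, blue); there is no depth.
- ctrl.camera_model(name): a dict with "fx", "fy", "cx", "cy" (pixels), "R" (3x3) and "t" (3): a world point X has camera coordinates R X + t; the wrist camera has in their place "T_tool_cam" (4x4, takes a point from camera to tool coordinates, whose origin is the TCP and whose axes are the flange's). Camera axes: x right, y down, z forward; pixel columns grow to the right and rows downward; lengths in m; the calibration is good to about 2 mm. The wrist camera is an equidistant fisheye: a pixel r from the principal point sees the ray r / f radians off the axis. A picture is of the moment at which its call begins: read the wrist's pose just before it. camera_model takes no time and is no camera call.
- ctrl.close_job(): hands the job in; it is judged then, once.
The state is a dict: "time": time; "joint_positions": joint angles; "qd": joint speeds; "joint_torque": joint torques, N m; "position": TCP position; "tool_rot": TCP orientation; "ft_force": force on the tool from outside, world axes, zero at the start; "torque": the same for the moment, N m; "grip_width": opening from 0.0 (shut) to 1.0 (fully open); "grip_force": force on a finger pad.
Only numpy, scipy, OpenCV 4.12 (cv2) and the standard library are available. Lean on these libraries where they do the work, as an engineer would, in place of code of your own. Each camera call takes 0.05 s, during which the arm holds its last target. There are 200 camera calls.

## Working session

There is one attempt and no reset: what is moved stays moved. The work goes in short steps, Python scripts to look and compute and a tool call to move; the robot and the scene stay as the last step left them, time stands still between calls to the robot, and variables do not carry over. Pictures are saved under pics/ and viewed, at most 14 in all, crops included, and the job is handed in when it is done.

Besides the shell and the picture viewer there is one more tool, called after "Request:" as name([rows], argument=value, ...), one row to a line, values as JSON. step_arm: Moves the arm, as the interface text tells. Its arguments: {"type":"object","properties":{"commands":{"type":"array"},"gripper":{"type":"number"},"force":{"type":"number"}},"required":["commands"]}

```bash
ls; mkdir -p pics; python3 - <<'E'
from bench import ctrl
import cv2,numpy as np
s=ctrl.get_state();print(s)
for n in("scene","top"):
    cv2.imwrite(f"pics/{n}0.png",cv2.cvtColor(ctrl.get_image(n),cv2.COLOR_RGB2BGR))
for n in("scene","top","wrist"):print(ctrl.camera_model(n))
E
```

```text
pics
{'time': 0.0, 'joint_positions': array([-1.246865  ,  0.32180153, -0.07006264,  1.45171895,  0.02259559,
        1.37080419, -0.05691324]), 'qd': array([ 1.78122238e-03,  3.12658263e-04, -9.42948529e-05,  1.37631263e-03,
       -3.31879822e-04,  2.72099499e-04, -2.33953372e-03]), 'joint_torque': array([-6.80310677e-04, -4.91279054e+01, -4.04174645e-01, -3.12531424e+01,
       -6.38913014e-02,  4.36424604e-02,  1.69667960e-04]), 'position': array([0.19807467, 0.61850746, 0.23545321]), 'tool_rot': array([-4.84712505e-01, -3.10377391e+00,  3.04015535e-03]), 'ft_force': array([ 0.31540867,  0.2668752 , -0.71737375]), 'torque': array([-0.00898278, -0.02434946, -0.02232683]), 'grip_force': 0.0, 'grip_width': 0.9983563515604919}
{'fx': 509.5705258092244, 'fy': 509.5705258092244, 'cx': 286.12549451261987, 'cy': 197.56261001006837, 'R': array([[-0.75090775,  0.66035279,  0.0084703 ],
       [ 0.37365534,  0.43540076, -0.81902861],
       [-0.5445358 , -0.61184996, -0.57369015]]), 't': array([ 0.43846563, -0.0977357 ,  1.74910288])}
{'fx': 498.60866424004246, 'fy': 498.60866424004246, 'cx': 280.95513400644023, 'cy': 204.5823979858936, 'R': array([[ 0.00391651, -0.99981899,  0.01861823],
       [-0.99547577, -0.00566569, -0.09484666],
       [ 0.09493497, -0.01816253, -0.99531777]]), 't': array([-0.0756826 ,  0.53431553,  1.12450269])}
{'fx': 325.19226210127806, 'fy': 325.19226210127806, 'cx': 280.0603231581707, 'cy': 212.52945075141642, 'T_tool_cam': array([[ 5.59248706e-04, -9.68565197e-01, -2.48759214e-01,
         6.69388771e-02],
       [ 9.99999841e-01,  5.59293918e-04,  7.04938442e-05,
        -5.19613891e-04],
       [ 7.08516313e-05, -2.48759214e-01,  9.68565356e-01,
        -1.47869125e-01],
       [ 0.00000000e+00,  0.00000000e+00,  0.00000000e+00,
         1.00000000e+00]])}
```

View pics/scene0.png

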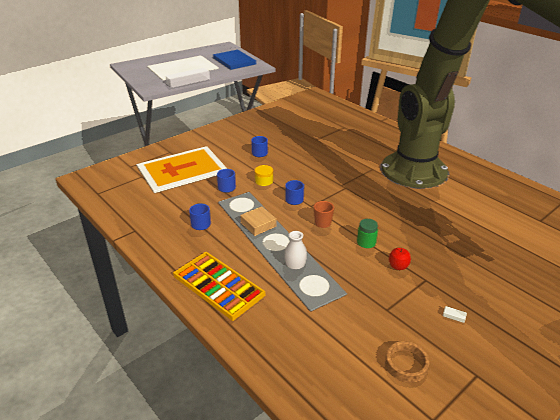

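View pics/top0.png

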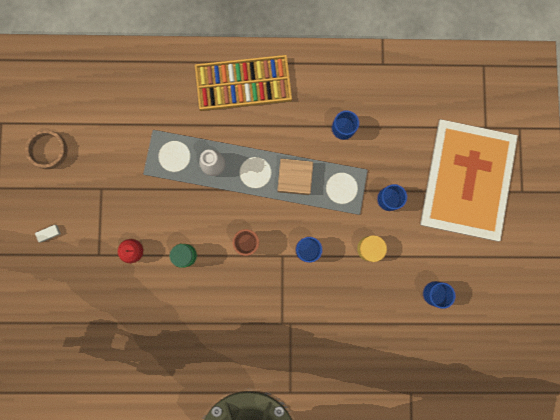

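Scene image: board row from (240,205) to (315,286), vase at (296,250), plinth at (259,220); top image: dots at (174,156), (255,172) and (342,188), vase (210,160), plinth (295,176). Red apple (130,251), green jar (183,255), pot (245,242) and yellow tin (373,248) are each unique. 
The cup candidates in the top image are (309,250), (440,294), (392,197) and (345,125). With the base at about (248,405), the nearest looks like (309,250). I'll compute the distances to check that.

```bash
cat > h.py <<'E'
from bench import ctrl
import cv2,numpy as np
from scipy.spatial.transform import Rotation as Ro
HSV=dict(red=((0,200,60),(4,255,255)),green=((60,100,30),(95,255,255)),pot=((3,120,50),(10,215,230)),
 blue=((108,130,40),(128,255,255)),yellow=((22,180,120),(32,255,255)),white=((0,0,165),(180,60,255)))
def grab(n,f=None):
    s=ctrl.get_state(); im=ctrl.get_image(n)
    if f: cv2.imwrite(f"pics/{f}.png",cv2.cvtColor(im,cv2.COLOR_RGB2BGR))
    return im,s
def blobs(im,col,amin=150):
    m=cv2.inRange(cv2.cvtColor(im,cv2.COLOR_RGB2HSV),*map(np.array,HSV[col]))
    m=cv2.morphologyEx(m,cv2.MORPH_CLOSE,np.ones((3,3)))
    cs=cv2.findContours(m,cv2.RETR_EXTERNAL,cv2.CHAIN_APPROX_NONE)[0]
    out=[]
    for c in cs:
        if cv2.contourArea(c)<amin: continue
        h=cv2.convexHull(c); M=cv2.moments(h)
        out.append((M['m10']/M['m00'],M['m01']/M['m00'],cv2.contourArea(h),h))
    return out
def ray(n,uv,s=None):
    c=ctrl.camera_model(n); p=np.array([(uv[0]-c['cx'])/c['fx'],(uv[1]-c['cy'])/c['fy']])
    if n!='wrist':
        R,t=c['R'],c['t']; return -R.T@t, R.T@np.array([*p,1])
    r=np.linalg.norm(p); d=np.array([*(p/r*np.sin(r) if r>0 else p),np.cos(r)])
    T=c['T_tool_cam'];Rt=Ro.from_rotvec(s['tool_rot']).as_matrix()
    return s['position']+Rt@T[:3,3], Rt@T[:3,:3]@d
def onz(n,uv,z,s=None):
    o,d=ray(n,uv,s); return (o+d*(z-o[2])/d[2])[:2]
def axisdelta(xy,z,s):   # tool-axis shift to bring TCP to xy,z
    return Ro.from_rotvec(s['tool_rot']).inv().apply(np.array([*xy,z])-s['position'])
E
python3 - <<'E'
from h import *
np.set_printoptions(precision=4,suppress=True)
for n in("top","scene"):
    im,_=grab(n)
    for col,z in dict(red=.026,green=.033,pot=.03,blue=.028,yellow=.022,white=.0065).items():
        for b in blobs(im,col,100 if n=='scene' else 200):
            p=onz(n,b[:2],z); print(n,col,np.round(b[:3]),p,round(np.linalg.norm(p),3))
im,_=grab("top"); cv2.imwrite("pics/crop1.png",cv2.resize(cv2.cvtColor(im[110:320,100:480],cv2.COLOR_RGB2BGR),None,fx=2.1,fy=2.1,interpolation=cv2.INTER_CUBIC))
E
```

```text
top pot [245. 242. 518.] [0.4483 0.0076] 0.448
top pot [ 471.  172. 1214.] [ 0.6132 -0.5158] 0.801
top blue [439. 294. 614.] [ 0.3311 -0.4341] 0.546
top blue [309. 249. 475.] [ 0.4324 -0.1368] 0.454
top blue [392. 197. 540.] [ 0.5531 -0.33  ] 0.644
top blue [345. 124. 539.] [ 0.724  -0.2225] 0.757
top white [341. 188. 755.] [ 0.577 -0.216] 0.616
top white [255. 172. 739.] [ 0.6128 -0.0125] 0.613
top white [208. 159. 248.] [0.6431 0.1004] 0.651
top white [174. 156. 752.] [0.6505 0.1799] 0.675
top white [ 469.  180. 8627.] [ 0.5979 -0.5199] 0.792
scene red [399. 258. 350.] [0.4283 0.2721] 0.507
scene green [367. 233. 442.] [0.4197 0.1522] 0.446
scene green [408.  19. 986.] [-1.3487 -1.0662] 1.719
scene pot [323. 213. 419.] [0.4454 0.0053] 0.445
scene pot [427.  14. 594.] [-1.5292 -1.0588] 1.86
scene blue [200. 216. 423.] [ 0.7242 -0.2194] 0.757
scene blue [294. 192. 362.] [ 0.4325 -0.134 ] 0.453
scene blue [226. 180. 338.] [ 0.5534 -0.3275] 0.643
scene blue [259. 146. 264.] [ 0.3333 -0.4313] 0.545
scene blue [234.  59. 496.] [-0.125  -1.1974] 1.204
scene yellow [ 234.  296. 1401.] [0.8338 0.093 ] 0.839
scene yellow [201. 270. 978.] [ 0.8431 -0.0355] 0.844
scene yellow [264. 175. 304.] [ 0.4374 -0.2785] 0.518
scene white [455. 314. 219.] [0.466 0.469] 0.661
scene white [314. 285. 484.] [0.6516 0.1826] 0.677
scene white [  36.  331. 8494.] [ 1.2284 -0.1247] 1.235
scene white [ 287.  248. 1150.] [0.6068 0.0312] 0.608
scene white [241. 204. 260.] [ 0.5801 -0.2129] 0.618
scene white [ 181.  169. 2332.] [ 0.61   -0.5121] 0.796
scene white [183.  95. 504.] [ 0.2767 -1.0277] 1.064
scene white [ 401.   32. 1736.] [-1.172  -0.9818] 1.529
scene white [  113.    61. 29445.] [ 0.3205 -1.6201] 1.651
```

View pics/crop1.png

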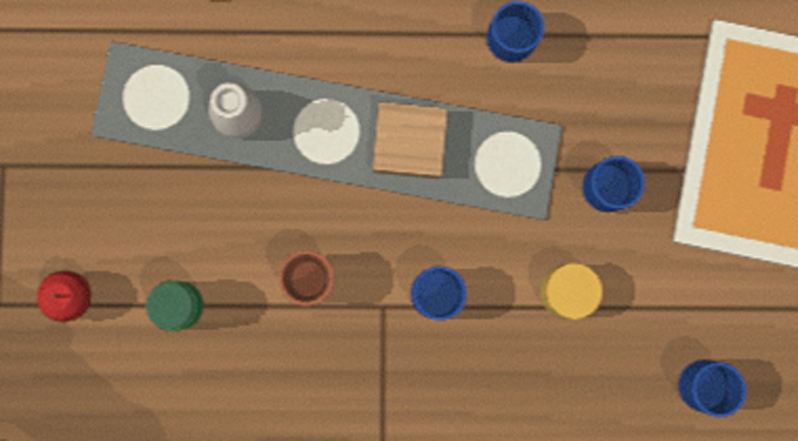

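The crop confirms the choice: the cup meant is the one at top-image (309,249), 0.454 m from the base (the others are at 0.546, 0.644 and 0.757 m). I'm moving over the row now and aligning the finger line perpendicular to it.

Request:
step_arm([
  {"travel":[-0.194,-0.157,-0.008],"turn":[0,0,0]},
  {"travel":[-0.194,-0.157,-0.008],"turn":[0,0,0]},
  {"travel":[-0.194,-0.157,-0.008],"turn":[0,0,0]},
  {"travel":[-0.194,-0.157,-0.008],"turn":[0,0,0]},
  {"travel":[-0.194,-0.157,-0.008],"turn":[0,0,0]},
], gripper=1)

```text
time: 0.75
position: [0.336, 0.4085, 0.2447]
tool_rot: [0.485, 3.104, 0.001]
ft_force: [1.8, 0.7, -0.7]
grip_width: 1.001
grip_force: 0.0
```

Request:
step_arm([
  {"travel":[-0.194,-0.157,-0.008],"turn":[0,0,0]},
  {"travel":[-0.194,-0.157,-0.008],"turn":[0,0,0]},
  {"travel":[-0.194,-0.157,-0.008],"turn":[0,0,0]},
  {"travel":[-0.194,-0.157,-0.008],"turn":[0,0,0]},
  {"travel":[-0.194,-0.157,-0.008],"turn":[0,0,0]},
])

```text
time: 1.25
position: [0.4728, 0.1998, 0.2529]
tool_rot: [0.485, 3.103, 0.001]
ft_force: [1.3, 1.2, 0.5]
grip_width: 0.999
grip_force: 0.0
```

Request:
step_arm([
  {"travel":[-0.194,-0.157,-0.008],"turn":[0,0,0]},
  {"travel":[-0.194,-0.157,-0.008],"turn":[0,0,0]},
  {"travel":[-0.194,-0.157,-0.008],"turn":[0,0,0]},
  {"travel":[-0.194,-0.157,-0.008],"turn":[0,0,0]},
  {"travel":[-0.194,-0.157,-0.008],"turn":[0,0,0]},
])

```text
time: 1.75
position: [0.6097, -0.0086, 0.2608]
tool_rot: [0.484, 3.103, 0.001]
ft_force: [0.1, -0.4, 0.1]
grip_width: 0.999
grip_force: 0.0
```

Request:
step_arm([
  {"travel":[0,0,0],"turn":[0,0,41.3]},
  {"travel":[0,0,0],"turn":[0,0,41.3]},
  {"travel":[0,0,0],"turn":[0,0,41.3]},
  {"travel":[0,0,0],"turn":[0,0,41.3]},
  {"travel":[0,0,0],"turn":[0,0,41.3]},
])

```text
time: 2.25
position: [0.6088, -0.0069, 0.2604]
tool_rot: [-1.556, -2.729, 0.0]
ft_force: [-1.2, -0.0, 0.2]
grip_width: 0.998
grip_force: 0.0
```

Request:
step_arm([
  {"travel":[0,0,0],"turn":[0,0,41.3]},
  {"travel":[0,0,0],"turn":[0,0,41.3]},
  {"travel":[0,0,0],"turn":[0,0,41.3]},
  {"travel":[0,0,0],"turn":[0,0,41.3]},
  {"travel":[0,0,0],"turn":[0,0,41.3]},
])

```text
time: 2.75
position: [0.6088, -0.0068, 0.2605]
tool_rot: [-2.418, -2.005, -0.0]
ft_force: [0.0, -0.5, -0.1]
grip_width: 0.995
grip_force: 0.0
```

```bash
python3 - <<'E'
from h import *
np.set_printoptions(precision=4,suppress=True)
im,s=grab("wrist","w1")
print(s['position'],Ro.from_rotvec(s['tool_rot']).as_matrix())
for col,z in dict(red=.026,green=.033,pot=.03,blue=.028,yellow=.022,white=.0065).items():
    for b in blobs(im,col,600):
        print(col,np.round(b[:3]),onz("wrist",b[:2],z,s))
E
```

```text
[ 0.6088 -0.0068  0.2605] [[ 0.1849  0.9828 -0.0001]
 [ 0.9828 -0.1849  0.0002]
 [ 0.0001 -0.0001 -1.    ]]
red [ 105.   15. 1094.] [0.4268 0.2676]
green [ 107.   97. 1710.] [0.4184 0.1505]
yellow [  437.   135. 12182.] [0.8183 0.0246]
white [ 283.  309. 1607.] [ 0.5812 -0.1839]
white [  285.   135. 20385.] [0.6261 0.0522]
white [  525.   117. 14963.] [0.9916 0.0353]
```

View pics/w1.png

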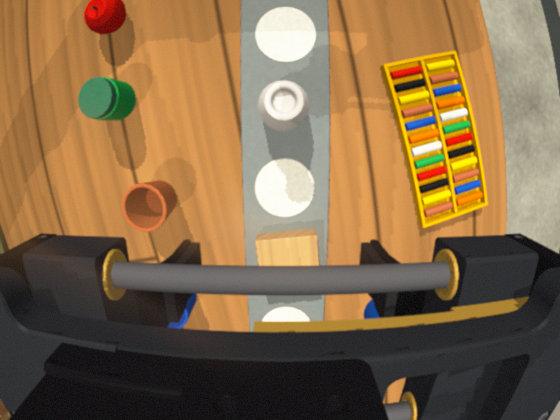

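Wrist image: left dot (285,33), vase (284,103), middle dot (285,187), plinth (288,248), and the end dot hidden by the gripper below row 310. Only the upper half of the picture is usable, so I'm shifting along tool −x for the rest.

Request:
step_arm([
  {"travel":[-0.168,-0.016,0],"turn":[0,0,0]},
  {"travel":[-0.168,-0.016,0],"turn":[0,0,0]},
  {"travel":[-0.168,-0.016,0],"turn":[0,0,0]},
  {"travel":[-0.168,-0.016,0],"turn":[0,0,0]},
])

```text
time: 3.2
position: [0.5603, -0.1761, 0.2612]
tool_rot: [2.417, 2.004, -0.002]
ft_force: [-0.1, 0.1, -0.1]
grip_width: 0.999
grip_force: 0.0
```

Request:
step_arm([
  {"travel":[-0.168,-0.016,0],"turn":[0,0,0]},
  {"travel":[-0.168,-0.016,0],"turn":[0,0,0]},
  {"travel":[-0.168,-0.016,0],"turn":[0,0,0]},
  {"travel":[-0.168,-0.016,0],"turn":[0,0,0]},
  {"travel":[-0.168,-0.016,0],"turn":[0,0,0]},
])

```text
time: 3.7
position: [0.5143, -0.3362, 0.2608]
tool_rot: [2.417, 2.005, -0.003]
ft_force: [0.5, -0.3, -0.1]
grip_width: 1.0
grip_force: 0.0
```

```bash
python3 - <<'E'
from h import *
np.set_printoptions(precision=4,suppress=True)
im,s=grab("wrist","w2")
print(s['time'],s['position'])
for col,z in dict(red=.026,green=.033,pot=.03,blue=.028,yellow=.022,white=.0065).items():
    for b in blobs(im,col,500):
        print(col,np.round(b[:3]),onz("wrist",b[:2],z,s))
E
```

```text
3.7 [ 0.5143 -0.3362  0.2608]
blue [ 312.  177. 2082.] [ 0.5541 -0.3313]
blue [ 430.   69. 2074.] [ 0.7258 -0.2208]
blue [ 180.   39. 2165.] [ 0.4309 -0.1336]
yellow [ 325.  309. 1721.] [ 0.5447 -0.5157]
yellow [323. 257. 864.] [ 0.5522 -0.4375]
yellow [ 206.  156. 2194.] [ 0.4337 -0.2823]
white [ 344.  247. 3516.] [ 0.5831 -0.4352]
white [ 305.   84. 4064.] [ 0.5674 -0.2185]
white [ 549.  135. 4218.] [ 0.9519 -0.3255]
```

View pics/w2.png

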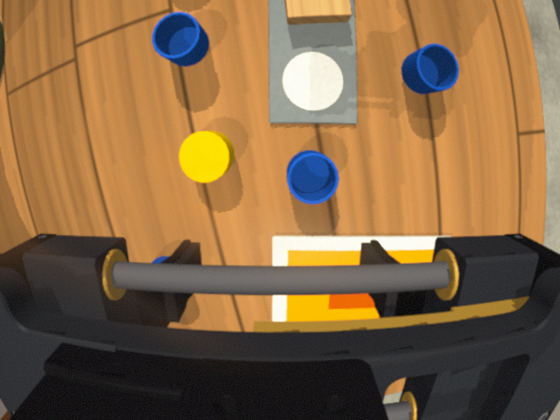

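Wrist image 2: end dot (313,81), cup meant (180,39), decoy cups (312,177) and (430,69), tin (205,156), plinth cut off at the top edge. Now I'll fit the dots and the round items properly.

```bash
cat >> h.py <<'E'
def dots(n,im,s=None,amin=500):
    """ellipse-fitted white dots: strict white, opened"""
    hsv=cv2.cvtColor(im,cv2.COLOR_RGB2HSV); m=cv2.inRange(hsv,(0,0,135),(180,45,255))
    m=cv2.morphologyEx(m,cv2.MORPH_OPEN,cv2.getStructuringElement(cv2.MORPH_ELLIPSE,(7,7)))
    for c in cv2.findContours(m,cv2.RETR_EXTERNAL,cv2.CHAIN_APPROX_NONE)[0]:
        if cv2.contourArea(c)<amin: continue
        (u,v),(a,b),_=cv2.fitEllipse(cv2.convexHull(c)); fill=cv2.contourArea(c)/(np.pi*a*b/4)
        if a/b>.6 and fill>.9: print(n,'dot px',round(u),round(v),'ax',round(a),round(b),'fill',round(fill,2),onz(n,(u,v),.0065,s))
def outline(n,im,col,z,s=None,amin=400):
    for b in blobs(im,col,amin): print(n,col,np.round(b[:3]),onz(n,b[:2],z,s))
E
python3 - <<'E'
from h import *
np.set_printoptions(precision=4,suppress=True)
P=Ro.from_matrix
im=cv2.cvtColor(cv2.imread('pics/w1.png'),cv2.COLOR_BGR2RGB)
s1=dict(position=np.array([.6088,-.0068,.2605]),tool_rot=np.array([-2.418,-2.005,0]))
s2=dict(position=np.array([.5143,-.3362,.2608]),tool_rot=np.array([2.417,2.005,-.003]))
dots('wrist',im,s1); 
im2=cv2.cvtColor(cv2.imread('pics/w2.png'),cv2.COLOR_BGR2RGB); dots('wrist',im2,s2)
t=cv2.cvtColor(cv2.imread('pics/top0.png'),cv2.COLOR_BGR2RGB); dots('top',t,None,300)
for p in((245,242),(130,251),(183,255),(373,248),(295,176)): print(p,cv2.cvtColor(t[p[1]-1:p[1]+1,p[0]-1:p[0]+1],cv2.COLOR_RGB2HSV).reshape(-1,3)[0])
for p in((145,207),(125,98),(288,250),(250,250)): print(p,cv2.cvtColor(im[p[1]-1:p[1]+1,p[0]-1:p[0]+1],cv2.COLOR_RGB2HSV).reshape(-1,3)[0])
E
```

```text
top dot px 341 188 ax 32 33 fill 0.95 [ 0.5771 -0.2161]
top dot px 255 172 ax 32 32 fill 0.96 [ 0.6127 -0.0123]
top dot px 174 156 ax 32 33 fill 0.96 [0.6505 0.1796]
(245, 242) [  9 134 131]
(130, 251) [  0 187 143]
(183, 255) [ 72  90 105]
(373, 248) [ 20 160 219]
(295, 176) [ 16 111 189]
(145, 207) [ 12 172 123]
(125, 98) [ 69 200  83]
(288, 250) [ 19 125 242]
(250, 250) [ 24  29 167]
```

```bash
sed -i 's/m=cv2.inRange(hsv,(0,0,135),(180,45,255))/m=cv2.inRange(hsv,(0,0,135),(180,45,255)) if n=="top" else cv2.inRange(hsv,(0,0,205),(180,70,255))/; s/red=((0,200,60)/red=((0,170,60)/; s/green=((60,100,30)/green=((60,75,30)/; s/yellow=((22,180,120)/yellow=((18,145,120)/' h.py
python3 - <<'E'
from h import *
np.set_printoptions(precision=4,suppress=True)
im=cv2.cvtColor(cv2.imread('pics/w1.png'),cv2.COLOR_BGR2RGB)
s1=dict(position=np.array([.6088,-.0068,.2605]),tool_rot=np.array([-2.418,-2.005,0]))
s2=dict(position=np.array([.5143,-.3362,.2608]),tool_rot=np.array([2.417,2.005,-.003]))
im2=cv2.cvtColor(cv2.imread('pics/w2.png'),cv2.COLOR_BGR2RGB)
for p in((285,33),(285,187),): print(cv2.cvtColor(im[p[1]-1:p[1]+1,p[0]-1:p[0]+1],cv2.COLOR_RGB2HSV).reshape(-1,3)[0])
dots('wrist',im,s1); dots('wrist',im2,s2)
t=cv2.cvtColor(cv2.imread('pics/top0.png'),cv2.COLOR_BGR2RGB)
outline('top',t,'red',.026,None,200);outline('top',t,'green',.033,None,200);outline('top',t,'yellow',.022,None,300)
# plinth top face
h=cv2.cvtColor(t,cv2.COLOR_RGB2HSV)[150:210,265:325]; m=cv2.inRange(h,(8,70,165),(25,255,255))
m=cv2.morphologyEx(m,cv2.MORPH_OPEN,np.ones((3,3)))
c=max(cv2.findContours(m,cv2.RETR_EXTERNAL,cv2.CHAIN_APPROX_NONE)[0],key=cv2.contourArea); r=cv2.minAreaRect(c);print(r)
print('plinth',onz('top',(r[0][0]+265,r[0][1]+150),.036))
E
```

```text
[ 27   9 253]
[ 27   9 254]
wrist dot px 284 187 ax 58 60 fill 0.97 [ 0.6136 -0.0115]
wrist dot px 282 99 ax 39 43 fill 0.95 [0.6312 0.0966]
wrist dot px 285 34 ax 55 61 fill 0.98 [0.6506 0.179 ]
wrist dot px 312 81 ax 58 61 fill 0.97 [ 0.5772 -0.2165]
top red [130. 251. 436.] [0.427  0.2702]
top green [183. 255. 446.] [0.4178 0.1488]
top yellow [372. 248. 590.] [ 0.4351 -0.2835]
top yellow [ 243.   82. 4260.] [0.8263 0.0186]
((29.683170318603516, 25.668315887451172), (32.33871078491211, 31.841190338134766), 5.7105937004089355)
plinth [ 0.6008 -0.1043]
```

Request:
step_arm([
  {"travel":[0.183,-0.118,0.03],"turn":[0,0,0]},
  {"travel":[0.183,-0.118,0.03],"turn":[0,0,0]},
  {"travel":[0.183,-0.118,0.03],"turn":[0,0,0]},
  {"travel":[0.183,-0.118,0.03],"turn":[0,0,0]},
  {"travel":[0.183,-0.118,0.03],"turn":[0,0,0]},
])

```text
time: 4.25
position: [0.4325, -0.1235, 0.23]
tool_rot: [-2.399, -2.024, -0.003]
ft_force: [0.0, -0.7, 0.6]
grip_width: 1.003
grip_force: 0.0
```

Request:
step_arm([
  {"travel":[0,0,0.05],"turn":[0,0,0]},
  {"travel":[0,0,0.08],"turn":[0,0,0]},
  {"travel":[0,0,0.11],"turn":[0,0,0]},
  {"travel":[0,0,0.11],"turn":[0,0,0]},
])

```text
time: 4.65
position: [0.4311, -0.1279, 0.1175]
tool_rot: [-2.404, -2.014, 0.008]
ft_force: [-0.7, -0.0, 0.4]
grip_width: 0.998
grip_force: 0.0
```

```bash
cat > go.py <<'E'
import sys
from h import *
s=ctrl.get_state(); x,y,z=map(float,sys.argv[1:4]); print(s['time'],s['position'].round(4),'tool delta',axisdelta((x,y),z,s).round(4))
E
python3 go.py .432 -.135 .033
```

```text
4.65 [ 0.4311 -0.1279  0.1175] tool delta [-0.0067  0.0027  0.0845]
```

Request:
step_arm([
  {"travel":[0,0,0],"turn":[0,0,0]},
  {"travel":[0,0,0],"turn":[0,0,0]},
  {"travel":[0,0,0],"turn":[0,0,0]},
])

```text
time: 4.95
position: [0.4353, -0.1303, 0.1222]
tool_rot: [2.41, 2.012, 0.004]
ft_force: [0.1, -0.5, 0.3]
grip_width: 1.004
grip_force: 0.0
```

```bash
python3 go.py .432 -.135 .033; python3 -c "
from h import *;s=ctrl.get_state();print(s['tool_rot'],s['joint_positions'].round(3))"
```

```text
4.95 [ 0.4353 -0.1303  0.1222] tool delta [-0.0052 -0.0027  0.0892]
[2.41049236 2.01191509 0.00414759] [-0.52  -0.034  0.752  2.082  0.025  1.081  0.039]
```

Request:
step_arm([
  {"travel":[-0.005,-0.003,0.04],"turn":[0,0,0]},
  {"travel":[-0.005,-0.003,0.07],"turn":[0,0,0]},
  {"travel":[-0.005,-0.003,0.088],"turn":[0,0,0]},
  {"travel":[-0.005,-0.003,0.088],"turn":[0,0,0]},
  {"travel":[-0.005,-0.003,0.088],"turn":[0,0,0]},
])

```text
time: 5.45
position: [0.4308, -0.1351, 0.0335]
tool_rot: [2.412, 2.011, 0.001]
ft_force: [1.0, -0.9, -0.1]
grip_width: 0.999
grip_force: 0.0
```

```bash
python3 go.py .432 -.135 .033; python3 -c "
from h import *;s=ctrl.get_state();print(s['tool_rot'],s['joint_positions'].round(3)); im,_=grab('top');outline('top',im,'blue',.028,None,200)"
```

```text
5.45 [ 0.4308 -0.1351  0.0335] tool delta [0.0003 0.0011 0.0005]
[2.41203390e+00 2.01143876e+00 1.16588185e-03] [-0.486  0.134  0.774  2.166 -0.122  0.881  0.181]
top blue [439. 294. 612.] [ 0.33114496 -0.43414423]
top blue [392. 197. 544.] [ 0.55276043 -0.33008096]
top blue [345. 124. 538.] [ 0.72404245 -0.22241138]
```

Request:
step_arm([
  {"travel":[0,0,0],"turn":[0,0,0]},
  {"travel":[0,0,0],"turn":[0,0,0]},
  {"travel":[0,0,0],"turn":[0,0,0]},
  {"travel":[0,0,0],"turn":[0,0,0]},
  {"travel":[0,0,0],"turn":[0,0,0]},
], gripper=0, force=12)

```text
time: 6.0
position: [0.4305, -0.1349, 0.0329]
tool_rot: [2.412, 2.012, 0.001]
ft_force: [0.1, 0.4, 2.1]
grip_width: 0.663
grip_force: 12.0
```

Request:
step_arm([
  {"travel":[0,0,-0.02],"turn":[0,0,0]},
  {"travel":[0,0,-0.06],"turn":[0,0,0]},
  {"travel":[0,0,-0.1],"turn":[0,0,0]},
  {"travel":[0,0,-0.125],"turn":[0,0,0]},
  {"travel":[0,0,-0.125],"turn":[0,0,0]},
])

```text
time: 6.5
position: [0.4324, -0.1353, 0.1609]
tool_rot: [2.41, 2.01, 0.009]
ft_force: [0.8, 0.5, -1.3]
grip_width: 0.663
grip_force: 12.0
```

Request:
step_arm([
  {"travel":[0.03,0.03,0],"turn":[0,0,0]},
  {"travel":[0.06,0.06,0],"turn":[0,0,0]},
  {"travel":[0.09,0.09,0],"turn":[0,0,0]},
  {"travel":[0.12,0.12,0],"turn":[0,0,0]},
  {"travel":[0.15,0.15,0],"turn":[0,0,0]},
])

```text
time: 7.0
position: [0.6048, -0.0131, 0.1554]
tool_rot: [-2.411, -2.011, 0.004]
ft_force: [0.6, -0.5, 0.3]
grip_width: 0.669
grip_force: 12.0
```

```bash
python3 go.py .6132 -.0118 .04; python3 -c "
from h import *;s=ctrl.get_state();print(s['tool_rot'],s['joint_positions'].round(3),s['grip_width'])"
```

```text
7.0 [ 0.6048 -0.0131  0.1554] tool delta [0.0029 0.0083 0.1154]
[-2.41145224 -2.01122914  0.00396857] [-0.594  0.328  0.695  1.691 -0.222  1.206 -0.026] 0.6688753988405359
```

Request:
step_arm([
  {"travel":[0.003,0.008,0.02],"turn":[0,0,0]},
  {"travel":[0.003,0.008,0.05],"turn":[0,0,0]},
  {"travel":[0.003,0.008,0.08],"turn":[0,0,0]},
  {"travel":[0.003,0.008,0.1],"turn":[0,0,0]},
  {"travel":[0.003,0.008,0.1],"turn":[0,0,0]},
])

```text
time: 7.5
position: [0.609, -0.0129, 0.0525]
tool_rot: [-2.409, -2.009, 0.013]
ft_force: [-0.6, -0.4, -1.3]
grip_width: 0.663
grip_force: 12.0
```

```bash
python3 go.py .6132 -.0118 .04; python3 -c "
from h import *;im,s=grab('scene','s2');cv2.imwrite('pics/s2c.png',cv2.resize(cv2.cvtColor(im[150:320,180:420],cv2.COLOR_RGB2BGR),None,fx=3,fy=3));outline('scene',im,'blue',.035,None,100)"
```

```text
7.5 [ 0.609  -0.0129  0.0525] tool delta [0.0019 0.004  0.0125]
scene blue [278. 229. 425.] [ 0.59815958 -0.01967371]
scene blue [200. 216. 427.] [ 0.72865892 -0.21132956]
scene blue [226. 180. 340.] [ 0.55952729 -0.31848492]
scene blue [257. 146. 164.] [ 0.34888827 -0.42609306]
scene blue [234.  59. 496.] [-0.11365468 -1.18153537]
```

View pics/s2c.png

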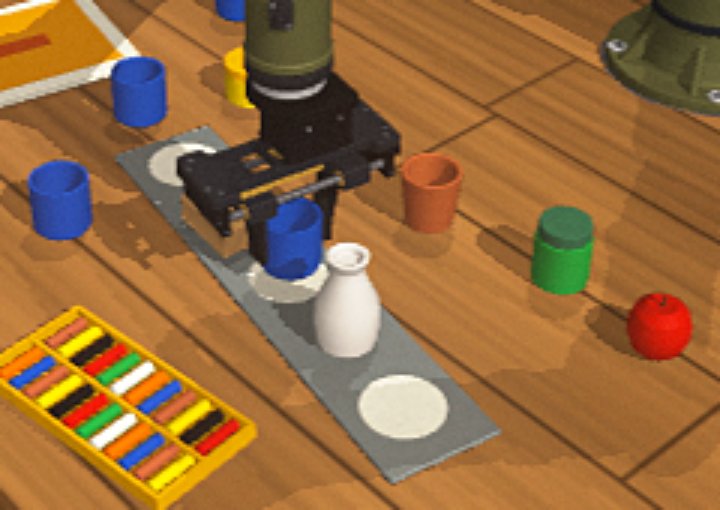

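The crop shows the cup gripped upright just above the middle dot (crop ~(290,240), dot ~(288,275)), clear of the vase at (347,300). I'm lowering and releasing it.

Request:
step_arm([
  {"travel":[0.002,0.004,0.006],"turn":[0,0,0]},
  {"travel":[0.002,0.004,0.012],"turn":[0,0,0]},
  {"travel":[0.002,0.004,0.012],"turn":[0,0,0]},
  {"travel":[0.002,0.004,0.012],"turn":[0,0,0]},
])

```text
time: 7.95
position: [0.6175, -0.0115, 0.046]
tool_rot: [2.413, 2.012, 0.001]
ft_force: [0.5, -0.1, -1.5]
grip_width: 0.662
grip_force: 12.0
```

```bash
python3 go.py .6132 -.0118 .039
```

```text
7.95 [ 0.6175 -0.0115  0.046 ] tool delta [-0.001  -0.0041  0.007 ]
```

Request:
step_arm([
  {"travel":[-0.001,-0.004,0.004],"turn":[0,0,0]},
  {"travel":[-0.001,-0.004,0.007],"turn":[0,0,0]},
  {"travel":[-0.001,-0.004,0.007],"turn":[0,0,0]},
  {"travel":[-0.001,-0.004,0.007],"turn":[0,0,0]},
  {"travel":[-0.001,-0.004,0.007],"turn":[0,0,0]},
])

```text
time: 8.45
position: [0.6128, -0.0119, 0.0387]
tool_rot: [-2.412, -2.012, 0.0]
ft_force: [-2.2, -0.2, 3.1]
grip_width: 0.667
grip_force: 12.0
```

```bash
python3 go.py .6132 -.0118 .039
```

```text
8.45 [ 0.6128 -0.0119  0.0387] tool delta [ 0.0001  0.0003 -0.0003]
```

Request:
step_arm([
  {"travel":[0,0,0],"turn":[0,0,0]},
  {"travel":[0,0,0],"turn":[0,0,0]},
  {"travel":[0,0,0],"turn":[0,0,0]},
  {"travel":[0,0,0],"turn":[0,0,0]},
], gripper=1)

```text
time: 8.85
position: [0.6133, -0.0117, 0.0385]
tool_rot: [2.412, 2.012, 0.0]
ft_force: [-1.0, -0.4, -0.2]
grip_width: 0.938
grip_force: 0.0
```

Request:
step_arm([
  {"travel":[0,0,-0.02],"turn":[0,0,0]},
  {"travel":[0,0,-0.06],"turn":[0,0,0]},
  {"travel":[0,0,-0.11],"turn":[0,0,0]},
  {"travel":[0,0,-0.16],"turn":[0,0,0]},
  {"travel":[0,0,-0.18],"turn":[0,0,0]},
])

```text
time: 9.35
position: [0.6154, -0.0123, 0.2242]
tool_rot: [2.41, 2.009, 0.011]
ft_force: [0.1, -0.8, -0.9]
grip_width: 1.001
grip_force: 0.0
```

Request:
step_arm([
  {"travel":[-0.13,-0.16,0],"turn":[0,0,0]},
  {"travel":[-0.13,-0.16,0],"turn":[0,0,0]},
  {"travel":[-0.13,-0.16,0],"turn":[0,0,0]},
  {"travel":[-0.13,-0.16,0],"turn":[0,0,0]},
  {"travel":[-0.13,-0.16,0],"turn":[0,0,0]},
])

```text
time: 9.85
position: [0.4282, -0.114, 0.2185]
tool_rot: [-2.415, -2.004, -0.004]
ft_force: [-0.5, -0.4, 0.6]
grip_width: 1.002
grip_force: 0.0
```

Request:
step_arm([
  {"travel":[0,0,0],"turn":[0,0,0]},
  {"travel":[0,0,0],"turn":[0,0,0]},
  {"travel":[0,0,0],"turn":[0,0,0]},
])

```text
time: 10.15
position: [0.4335, -0.1101, 0.2186]
tool_rot: [2.411, 2.013, -0.001]
ft_force: [-0.3, -0.3, -0.0]
grip_width: 1.002
grip_force: 0.0
```

```bash
python3 -c "
from h import *;np.set_printoptions(precision=4,suppress=True);im,s=grab('wrist','w3');print(s['position'],s['tool_rot'])
for c,z in dict(blue=.034,pot=.03,green=.033,red=.026).items(): outline('wrist',im,c,z,s)
dots('wrist',im,s)"
```

```text
[ 0.4335 -0.1101  0.2186] [ 2.4106  2.0131 -0.0013]
wrist blue [509. 229. 831.] [ 0.7184 -0.2032]
wrist blue [ 430.   80. 2782.] [ 0.6163 -0.0119]
wrist pot [ 273.   79. 2608.] [0.4491 0.0102]
wrist dot px 410 245 ax 39 52 fill 0.92 [ 0.5819 -0.2055]
```

View pics/w3.png

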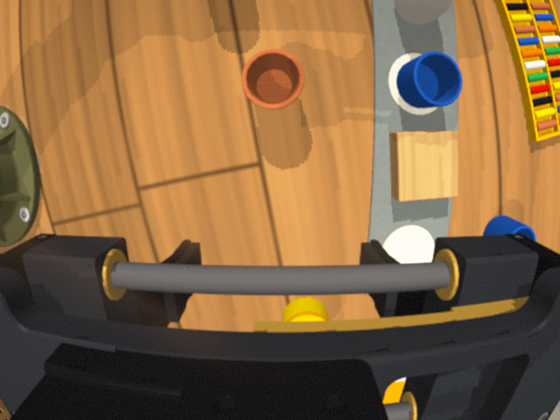

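Wrist image 3: cup on the middle dot at (432,80), pot rim at (273,78), and the whole plinth top at (392–458, 132–198). I'm moving to the pot and measuring the plinth from this picture.

Request:
step_arm([
  {"travel":[0.04,-0.002,0.03],"turn":[0,0,0]},
  {"travel":[0.08,-0.005,0.06],"turn":[0,0,0]},
  {"travel":[0.118,-0.008,0.09],"turn":[0,0,0]},
  {"travel":[0.118,-0.008,0.11],"turn":[0,0,0]},
  {"travel":[0.118,-0.008,0.11],"turn":[0,0,0]},
])

```text
time: 10.7
position: [0.4437, 0.0074, 0.1055]
tool_rot: [-2.409, -2.015, 0.012]
ft_force: [-0.3, -1.1, 0.3]
grip_width: 0.999
grip_force: 0.0
```

Request:
step_arm([
  {"travel":[0,0,0],"turn":[0,0,0]},
  {"travel":[0,0,0],"turn":[0,0,0]},
  {"travel":[0,0,0],"turn":[0,0,0]},
])

```text
time: 11.0
position: [0.4468, 0.0061, 0.1098]
tool_rot: [2.413, 2.01, 0.004]
ft_force: [-0.1, 0.5, 0.2]
grip_width: 1.0
grip_force: 0.0
```

```bash
python3 go.py .447 .0075 .037; python3 - <<'E'
from h import *
np.set_printoptions(precision=4,suppress=True)
im=cv2.cvtColor(cv2.imread('pics/w3.png'),cv2.COLOR_BGR2RGB)
s=dict(position=np.array([.4335,-.1101,.2186]),tool_rot=np.array([2.4106,2.0131,-.0013]))
h=cv2.cvtColor(im,cv2.COLOR_RGB2HSV); 
for p in((425,165),(394,165),(470,165),(425,180)):print(p,h[p[1],p[0]])
m=cv2.inRange(h[120:215,378:480],(10,60,205),(28,180,255)); m=cv2.morphologyEx(m,cv2.MORPH_OPEN,np.ones((5,5)))
c=max(cv2.findContours(m,cv2.RETR_EXTERNAL,cv2.CHAIN_APPROX_NONE)[0],key=cv2.contourArea)
q=cv2.approxPolyDP(cv2.convexHull(c),6,True).reshape(-1,2)+[378,120]; print(q)
w=np.array([onz('wrist',p,.036,s) for p in q.astype(float)]);print(w,w.mean(0)); print(np.linalg.norm(w-np.roll(w,1,0),axis=1))
E
```

```text
11.0 [0.4468 0.0061 0.1098] tool delta [ 0.0013 -0.0002  0.0728]
(425, 165) [ 19 126 246]
(394, 165) [ 16 139 125]
(470, 165) [ 15 159 210]
(425, 180) [ 20 126 247]
[[478 120]
 [479 214]
 [399 200]
 [398 132]]
[[ 0.6728 -0.0608]
 [ 0.6665 -0.1724]
 [ 0.5608 -0.1372]
 [ 0.5684 -0.0641]] [ 0.6171 -0.1086]
[0.1045 0.1118 0.1114 0.0735]
```

Request:
step_arm([
  {"travel":[0.001,0,0.04],"turn":[0,0,0]},
  {"travel":[0.001,0,0.073],"turn":[0,0,0]},
  {"travel":[0.001,0,0.073],"turn":[0,0,0]},
  {"travel":[0.001,0,0.073],"turn":[0,0,0]},
  {"travel":[0.001,0,0.073],"turn":[0,0,0]},
])

```text
time: 11.5
position: [0.4476, 0.0077, 0.0375]
tool_rot: [2.412, 2.011, 0.005]
ft_force: [0.7, 0.6, 0.5]
grip_width: 0.996
grip_force: 0.0
```

Request:
step_arm([
  {"travel":[0,0,0],"turn":[0,0,0]},
  {"travel":[0,0,0],"turn":[0,0,0]},
  {"travel":[0,0,0],"turn":[0,0,0]},
  {"travel":[0,0,0],"turn":[0,0,0]},
  {"travel":[0,0,0],"turn":[0,0,0]},
], gripper=0, force=12)

```text
time: 12.0
position: [0.4463, 0.0077, 0.0359]
tool_rot: [2.412, 2.012, 0.001]
ft_force: [-0.2, 0.6, 2.5]
grip_width: 0.662
grip_force: 13.1
```

Request:
step_arm([
  {"travel":[0,0,-0.02],"turn":[0,0,0]},
  {"travel":[0,0,-0.06],"turn":[0,0,0]},
  {"travel":[0,0,-0.1],"turn":[0,0,0]},
  {"travel":[0,0,-0.13],"turn":[0,0,0]},
  {"travel":[0,0,-0.13],"turn":[0,0,0]},
])

```text
time: 12.5
position: [0.4486, 0.008, 0.1694]
tool_rot: [2.411, 2.01, 0.012]
ft_force: [1.2, 0.9, -0.6]
grip_width: 0.661
grip_force: 13.0
```

Request:
step_arm([
  {"travel":[0,0,0],"turn":[0,0,0]},
  {"travel":[0,0,0],"turn":[0,0,0]},
])

```text
time: 12.7
position: [0.4446, 0.0074, 0.164]
tool_rot: [-2.412, -2.011, 0.004]
ft_force: [0.1, 0.4, -1.6]
grip_width: 0.658
grip_force: 13.0
```

```bash
python3 go.py .6505 .1793 .07; python3 -c "
from h import *
im,s=grab('top');outline('top',im,'blue',.034,None,200)"
```

```text
12.7 [0.4446 0.0074 0.164 ] tool delta [0.2062 0.1719 0.0933]
top blue [439. 294. 610.] [ 0.33160971 -0.4320892 ]
top blue [392. 197. 546.] [ 0.55219266 -0.32843231]
top blue [255. 170. 491.] [ 0.61437831 -0.01230377]
top blue [345. 124. 538.] [ 0.72248491 -0.2215457 ]
```

Request:
step_arm([
  {"travel":[0.04,0.034,0],"turn":[0,0,0]},
  {"travel":[0.08,0.067,0],"turn":[0,0,0]},
  {"travel":[0.12,0.1,0],"turn":[0,0,0]},
  {"travel":[0.16,0.134,0],"turn":[0,0,0]},
  {"travel":[0.19,0.158,0],"turn":[0,0,0]},
])

```text
time: 13.25
position: [0.636, 0.1677, 0.1629]
tool_rot: [-2.412, -2.012, 0.005]
ft_force: [-0.0, -0.7, -0.9]
grip_width: 0.66
grip_force: 13.0
```

Request:
step_arm([
  {"travel":[0.016,0.014,0],"turn":[0,0,0]},
  {"travel":[0.016,0.014,0.03],"turn":[0,0,0]},
  {"travel":[0.016,0.014,0.06],"turn":[0,0,0]},
  {"travel":[0.016,0.014,0.09],"turn":[0,0,0]},
  {"travel":[0.016,0.014,0.09],"turn":[0,0,0]},
])

```text
time: 13.75
position: [0.6474, 0.1782, 0.0685]
tool_rot: [-2.41, -2.009, 0.019]
ft_force: [-1.0, -1.0, -1.3]
grip_width: 0.664
grip_force: 13.1
```

Request:
step_arm([
  {"travel":[0,0,0],"turn":[0,0,0]},
  {"travel":[0,0,0],"turn":[0,0,0]},
  {"travel":[0,0,0],"turn":[0,0,0]},
])

```text
time: 14.05
position: [0.6533, 0.1795, 0.0776]
tool_rot: [2.412, 2.011, 0.005]
ft_force: [0.5, 0.4, -1.7]
grip_width: 0.662
grip_force: 13.1
```

```bash
python3 go.py .6505 .1793 .042; python3 -c "
from h import *
im,s=grab('scene')
outline('scene',im,'pot',.06,None,100);outline('scene',im,'white',.05,None,200)"
```

```text
14.05 [0.6533 0.1795 0.0776] tool delta [-0.0008 -0.0028  0.0355]
scene pot [315. 267. 478.] [0.64379122 0.1764438 ]
scene white [454. 314. 226.] [0.5068916  0.48560443]
scene white [314. 286. 446.] [0.68485161 0.21510921]
scene white [   39.   336. 12219.] [ 1.23228655 -0.06092286]
scene white [241. 204. 269.] [ 0.61419368 -0.16354421]
scene white [  32.  202. 4378.] [ 1.07078445 -0.5695287 ]
scene white [ 180.  169. 2333.] [ 0.64398163 -0.44885039]
scene white [203. 114. 680.] [ 0.3636786  -0.74183259]
scene white [ 532.  145. 3336.] [-0.37713919  0.21657446]
scene white [ 473.  119. 2736.] [-0.40041982 -0.03426732]
scene white [491.  34. 558.] [-1.41152131 -0.54892176]
scene white [387.  16. 280.] [-1.24211121 -1.15040409]
scene white [  114.    61. 29792.] [ 0.36416574 -1.49757268]
```

Request:
step_arm([
  {"travel":[-0.001,-0.003,0.018],"turn":[0,0,0]},
  {"travel":[-0.001,-0.003,0.03],"turn":[0,0,0]},
  {"travel":[-0.001,-0.003,0.0355],"turn":[0,0,0]},
  {"travel":[-0.001,-0.003,0.0355],"turn":[0,0,0]},
  {"travel":[-0.001,-0.003,0.0355],"turn":[0,0,0]},
])

```text
time: 14.6
position: [0.6495, 0.1788, 0.0406]
tool_rot: [2.412, 2.011, 0.002]
ft_force: [0.8, -0.7, 0.2]
grip_width: 0.662
grip_force: 12.1
```

Request:
step_arm([
  {"travel":[0,0,0],"turn":[0,0,0]},
  {"travel":[0,0,0],"turn":[0,0,0]},
])

```text
time: 14.8
position: [0.6495, 0.1788, 0.0406]
tool_rot: [2.412, 2.011, 0.002]
ft_force: [1.0, -1.0, 1.8]
grip_width: 0.666
grip_force: 12.1
```

```bash
python3 go.py .6505 .1793 .042
```

```text
14.8 [0.6495 0.1788 0.0406] tool delta [ 0.0007  0.0009 -0.0014]
```

Request:
step_arm([
  {"travel":[0,0,0],"turn":[0,0,0]},
  {"travel":[0,0,0],"turn":[0,0,0]},
  {"travel":[0,0,0],"turn":[0,0,0]},
  {"travel":[0,0,0],"turn":[0,0,0]},
], gripper=1)

```text
time: 15.2
position: [0.6487, 0.1791, 0.0399]
tool_rot: [-2.412, -2.012, 0.0]
ft_force: [-0.3, 0.3, 0.2]
grip_width: 0.938
grip_force: 0.0
```

Request:
step_arm([
  {"travel":[0,0,-0.02],"turn":[0,0,0]},
  {"travel":[0,0,-0.06],"turn":[0,0,0]},
  {"travel":[0,0,-0.1],"turn":[0,0,0]},
  {"travel":[0,0,-0.14],"turn":[0,0,0]},
  {"travel":[0,0,-0.16],"turn":[0,0,0]},
])

```text
time: 15.7
position: [0.6505, 0.179, 0.2045]
tool_rot: [2.411, 2.011, 0.008]
ft_force: [0.9, 0.6, -0.4]
grip_width: 0.999
grip_force: 0.0
```

Request:
step_arm([
  {"travel":[-0.069,-0.222,0],"turn":[0,0,0]},
  {"travel":[-0.069,-0.222,0],"turn":[0,0,0]},
  {"travel":[-0.069,-0.222,0],"turn":[0,0,0]},
  {"travel":[-0.069,-0.222,0],"turn":[0,0,0]},
  {"travel":[-0.069,-0.222,0],"turn":[0,0,0]},
])

```text
time: 16.2
position: [0.4149, 0.1505, 0.1996]
tool_rot: [-2.41, -2.013, 0.001]
ft_force: [-0.1, -0.1, 0.1]
grip_width: 1.002
grip_force: 0.0
```

Request:
step_arm([
  {"travel":[0,0,0.04],"turn":[0,0,0]},
  {"travel":[0,0,0.08],"turn":[0,0,0]},
  {"travel":[0,0,0.08],"turn":[0,0,0]},
  {"travel":[0,0,0.08],"turn":[0,0,0]},
  {"travel":[0,0,0.08],"turn":[0,0,0]},
])

```text
time: 16.7
position: [0.4197, 0.1514, 0.1219]
tool_rot: [2.413, 2.011, 0.004]
ft_force: [0.3, 0.4, -0.3]
grip_width: 0.995
grip_force: 0.0
```

```bash
python3 go.py .4185 .1505 .042; python3 -c "
from h import *
im,s=grab('top');outline('top',im,'pot',.036,None,200)
im,s=grab('scene');outline('scene',im,'pot',.036,None,100);outline('scene',im,'green',.033,None,200)"
```

```text
16.7 [0.4197 0.1514 0.1219] tool delta [-0.0012 -0.0012  0.0799]
top pot [ 471.  172. 1217.] [ 0.61160806 -0.51350324]
top pot [171. 152. 518.] [0.65347117 0.18105862]
scene pot [314. 274. 586.] [0.6458639  0.17545312]
scene green [367. 233. 444.] [0.41947927 0.1519922 ]
```

Request:
step_arm([
  {"travel":[-0.001,-0.001,0.045],"turn":[0,0,0]},
  {"travel":[-0.001,-0.001,0.08],"turn":[0,0,0]},
  {"travel":[-0.001,-0.001,0.092],"turn":[0,0,0]},
  {"travel":[-0.001,-0.001,0.092],"turn":[0,0,0]},
  {"travel":[-0.001,-0.001,0.092],"turn":[0,0,0]},
])

```text
time: 17.3
position: [0.4183, 0.1506, 0.0295]
tool_rot: [2.412, 2.012, 0.003]
ft_force: [0.1, 0.1, -0.1]
grip_width: 1.004
grip_force: 0.0
```

Request:
step_arm([
  {"travel":[0,0,0],"turn":[0,0,0]},
  {"travel":[0,0,0],"turn":[0,0,0]},
  {"travel":[0,0,0],"turn":[0,0,0]},
  {"travel":[0,0,0],"turn":[0,0,0]},
  {"travel":[0,0,0],"turn":[0,0,0]},
], gripper=0, force=12)

```text
time: 17.8
position: [0.4171, 0.1502, 0.0283]
tool_rot: [-2.413, -2.012, -0.001]
ft_force: [0.0, -1.2, 0.3]
grip_width: 0.628
grip_force: 1.4
```

Request:
step_arm([
  {"travel":[0,0,-0.02],"turn":[0,0,0]},
  {"travel":[0,0,-0.06],"turn":[0,0,0]},
  {"travel":[0,0,-0.11],"turn":[0,0,0]},
  {"travel":[0,0,-0.15],"turn":[0,0,0]},
  {"travel":[0,0,-0.15],"turn":[0,0,0]},
])

```text
time: 18.3
position: [0.4202, 0.1516, 0.1833]
tool_rot: [2.413, 2.012, 0.017]
ft_force: [0.1, 1.1, -2.1]
grip_width: 0.616
grip_force: 12.0
```

Request:
step_arm([
  {"travel":[0,0,0],"turn":[0,0,0]},
  {"travel":[0,0,0],"turn":[0,0,0]},
])

```text
time: 18.5
position: [0.4156, 0.1495, 0.1762]
tool_rot: [-2.412, -2.012, 0.005]
ft_force: [0.7, -0.3, -2.2]
grip_width: 0.62
grip_force: 12.0
```

```bash
python3 go.py .5772 -.2163 .07
```

```text
18.5 [0.4156 0.1495 0.1762] tool delta [-0.3305  0.2249  0.1064]
```

Request:
step_arm([
  {"travel":[-0.04,0.027,0],"turn":[0,0,0]},
  {"travel":[-0.08,0.054,0],"turn":[0,0,0]},
  {"travel":[-0.12,0.082,0],"turn":[0,0,0]},
  {"travel":[-0.16,0.109,0],"turn":[0,0,0]},
  {"travel":[-0.2,0.136,0],"turn":[0,0,0]},
])

```text
time: 19.0
position: [0.514, -0.0728, 0.1763]
tool_rot: [-2.411, -2.011, 0.003]
ft_force: [-0.0, 0.1, -1.9]
grip_width: 0.62
grip_force: 12.0
```

Request:
step_arm([
  {"travel":[-0.04,0.027,0],"turn":[0,0,0]},
  {"travel":[-0.08,0.054,0],"turn":[0,0,0]},
  {"travel":[-0.11,0.075,0],"turn":[0,0,0]},
  {"travel":[-0.13,0.089,0],"turn":[0,0,0]},
  {"travel":[-0.13,0.089,0],"turn":[0,0,0]},
])

```text
time: 19.5
position: [0.5775, -0.2197, 0.1754]
tool_rot: [2.419, 2.004, -0.01]
ft_force: [-0.6, -0.6, -2.3]
grip_width: 0.619
grip_force: 12.0
```

Request:
step_arm([
  {"travel":[0,0,0.03],"turn":[0,0,0]},
  {"travel":[0,0,0.07],"turn":[0,0,0]},
  {"travel":[0,0,0.1],"turn":[0,0,0]},
  {"travel":[0,0,0.1],"turn":[0,0,0]},
  {"travel":[0,0,0.1],"turn":[0,0,0]},
])

```text
time: 20.0
position: [0.5782, -0.2142, 0.0773]
tool_rot: [-2.411, -2.011, 0.003]
ft_force: [0.2, -0.5, -1.9]
grip_width: 0.617
grip_force: 12.0
```

Request:
step_arm([
  {"travel":[0,0,0],"turn":[0,0,0]},
  {"travel":[0,0,0],"turn":[0,0,0]},
])

```text
time: 20.2
position: [0.5802, -0.2153, 0.0799]
tool_rot: [2.411, 2.011, 0.003]
ft_force: [0.1, -0.5, -1.0]
grip_width: 0.614
grip_force: 12.0
```

```bash
python3 go.py .5772 -.2163 .0345; python3 -c "
from h import *
im,s=grab('scene');outline('scene',im,'green',.066,None,100)"
```

```text
20.2 [ 0.5802 -0.2153  0.0799] tool delta [-0.0016 -0.0029  0.0454]
scene green [241. 185. 338.] [ 0.56782694 -0.22768094]
scene green [398.  22. 257.] [-1.15640078 -1.00037146]
```

Request:
step_arm([
  {"travel":[-0.0015,-0.003,0.022],"turn":[0,0,0]},
  {"travel":[-0.0015,-0.003,0.038],"turn":[0,0,0]},
  {"travel":[-0.0015,-0.003,0.044],"turn":[0,0,0]},
  {"travel":[-0.0015,-0.003,0.044],"turn":[0,0,0]},
  {"travel":[-0.0015,-0.003,0.044],"turn":[0,0,0]},
])

```text
time: 20.75
position: [0.5762, -0.216, 0.0343]
tool_rot: [2.412, 2.012, 0.0]
ft_force: [0.7, 0.1, -2.8]
grip_width: 0.618
grip_force: 12.0
```

Request:
step_arm([
  {"travel":[0,0,0],"turn":[0,0,0]},
  {"travel":[0,0,0],"turn":[0,0,0]},
])

```text
time: 20.95
position: [0.5761, -0.2159, 0.0342]
tool_rot: [2.412, 2.012, 0.0]
ft_force: [-0.1, -0.1, -2.8]
grip_width: 0.617
grip_force: 12.0
```

```bash
python3 go.py .5772 -.2163 .0345
```

```text
20.95 [ 0.5761 -0.2159  0.0342] tool delta [-0.0002  0.0012 -0.0003]
```

Request:
step_arm([
  {"travel":[0,0.001,0.001],"turn":[0,0,0]},
  {"travel":[0,0.001,0.002],"turn":[0,0,0]},
  {"travel":[0,0.001,0.002],"turn":[0,0,0]},
  {"travel":[0,0.001,0.002],"turn":[0,0,0]},
])

```text
time: 21.35
position: [0.5769, -0.2161, 0.0333]
tool_rot: [-2.412, -2.012, -0.001]
ft_force: [-2.9, 1.8, 7.2]
grip_width: 0.619
grip_force: 12.0
```

Request:
step_arm([
  {"travel":[0,0,-0.001],"turn":[0,0,0]},
  {"travel":[0,0,-0.001],"turn":[0,0,0]},
  {"travel":[0,0,-0.001],"turn":[0,0,0]},
  {"travel":[0,0,-0.001],"turn":[0,0,0]},
  {"travel":[0,0,-0.001],"turn":[0,0,0]},
], gripper=1)

```text
time: 21.85
position: [0.5768, -0.216, 0.0329]
tool_rot: [-2.413, -2.012, -0.0]
ft_force: [0.2, -0.1, -0.0]
grip_width: 0.962
grip_force: 0.0
```

Request:
step_arm([
  {"travel":[0,0,-0.02],"turn":[0,0,0]},
  {"travel":[0,0,-0.06],"turn":[0,0,0]},
  {"travel":[0,0,-0.1],"turn":[0,0,0]},
  {"travel":[0,0,-0.14],"turn":[0,0,0]},
  {"travel":[0,0,-0.14],"turn":[0,0,0]},
])

```text
time: 22.35
position: [0.5798, -0.2181, 0.179]
tool_rot: [2.407, 2.006, 0.009]
ft_force: [0.3, 0.0, 0.1]
grip_width: 0.998
grip_force: 0.0
```

Request:
step_arm([
  {"travel":[-0.03,-0.042,0],"turn":[0,0,0]},
  {"travel":[-0.06,-0.085,0],"turn":[0,0,0]},
  {"travel":[-0.09,-0.128,0],"turn":[0,0,0]},
  {"travel":[-0.09,-0.128,0.03],"turn":[0,0,0]},
  {"travel":[-0.09,-0.128,0.06],"turn":[0,0,0]},
])

```text
time: 22.85
position: [0.4339, -0.2826, 0.1134]
tool_rot: [2.415, 2.007, 0.009]
ft_force: [0.3, 0.1, 0.5]
grip_width: 1.004
grip_force: 0.0
```

Request:
step_arm([
  {"travel":[0,0,0],"turn":[0,0,0]},
  {"travel":[0,0,0],"turn":[0,0,0]},
  {"travel":[0,0,0],"turn":[0,0,0]},
  {"travel":[0,0,0],"turn":[0,0,0]},
])

```text
time: 23.25
position: [0.4358, -0.282, 0.1142]
tool_rot: [2.411, 2.012, 0.001]
ft_force: [0.3, -0.2, 0.3]
grip_width: 0.998
grip_force: 0.0
```

```bash
python3 go.py .4352 -.282 .022; python3 -c "
from h import *
im,s=grab('scene');outline('scene',im,'green',.039,None,100);outline('scene',im,'yellow',.022,None,100)
im,s=grab('top');outline('top',im,'green',.039,None,200)"
```

```text
23.25 [ 0.4358 -0.282   0.1142] tool delta [-0.     -0.0008  0.0922]
scene green [241. 196. 360.] [ 0.57881485 -0.21273866]
scene green [403.  16. 668.] [-1.35774642 -1.11504431]
scene yellow [ 219.  285. 3178.] [0.83919888 0.04077596]
scene yellow [264. 175. 326.] [ 0.43702949 -0.27827802]
scene yellow [ 181.  167. 1526.] [ 0.6152052 -0.4972153]
top green [344. 186. 428.] [ 0.57637731 -0.21665815]
```

Request:
step_arm([
  {"travel":[0,-0.001,0.045],"turn":[0,0,0]},
  {"travel":[0,-0.001,0.08],"turn":[0,0,0]},
  {"travel":[0,-0.001,0.092],"turn":[0,0,0]},
  {"travel":[0,-0.001,0.092],"turn":[0,0,0]},
  {"travel":[0,-0.001,0.092],"turn":[0,0,0]},
])

```text
time: 23.85
position: [0.4346, -0.2823, 0.0224]
tool_rot: [2.412, 2.011, 0.001]
ft_force: [0.4, -1.0, -0.4]
grip_width: 1.002
grip_force: 0.0
```

Request:
step_arm([
  {"travel":[0,0,0],"turn":[0,0,0]},
  {"travel":[0,0,0],"turn":[0,0,0]},
  {"travel":[0,0,0],"turn":[0,0,0]},
  {"travel":[0,0,0],"turn":[0,0,0]},
  {"travel":[0,0,0],"turn":[0,0,0]},
], gripper=0, force=12)

```text
time: 24.35
position: [0.4343, -0.2815, 0.0215]
tool_rot: [2.412, 2.012, 0.001]
ft_force: [-0.4, 0.6, 2.3]
grip_width: 0.685
grip_force: 12.0
```

Request:
step_arm([
  {"travel":[0,0,0],"turn":[0,0,0]},
  {"travel":[0,0,-0.02],"turn":[0,0,0]},
  {"travel":[0,0,-0.06],"turn":[0,0,0]},
  {"travel":[0,0,-0.11],"turn":[0,0,0]},
  {"travel":[0,0,-0.15],"turn":[0,0,0]},
])

```text
time: 24.85
position: [0.4331, -0.2818, 0.1725]
tool_rot: [-2.414, -2.011, 0.001]
ft_force: [1.5, 0.6, -1.9]
grip_width: 0.684
grip_force: 12.0
```

Request:
step_arm([
  {"travel":[0,0,0],"turn":[0,0,0]},
  {"travel":[0,0,0],"turn":[0,0,0]},
  {"travel":[0,0,0],"turn":[0,0,0]},
])

```text
time: 25.15
position: [0.4326, -0.2805, 0.1693]
tool_rot: [-2.41, -2.011, 0.002]
ft_force: [0.1, 0.2, -2.3]
grip_width: 0.686
grip_force: 12.0
```

```bash
python3 go.py .601 -.1045 .1
```

```text
25.15 [ 0.4326 -0.2805  0.1693] tool delta [0.2032 0.1343 0.0691]
```

Request:
step_arm([
  {"travel":[0.022,0.03,0],"turn":[0,0,0]},
  {"travel":[0.046,0.06,0],"turn":[0,0,0]},
  {"travel":[0.07,0.09,0],"turn":[0,0,0]},
  {"travel":[0.09,0.12,0],"turn":[0,0,0]},
  {"travel":[0.103,0.134,0],"turn":[0,0,0]},
])

```text
time: 25.65
position: [0.5857, -0.2014, 0.1676]
tool_rot: [-2.408, -2.014, 0.005]
ft_force: [0.1, 0.2, -1.8]
grip_width: 0.689
grip_force: 12.0
```

Request:
step_arm([
  {"travel":[0,0,0],"turn":[0,0,0]},
  {"travel":[0,0,0],"turn":[0,0,0]},
  {"travel":[0,0,0],"turn":[0,0,0]},
  {"travel":[0,0,0],"turn":[0,0,0]},
])

```text
time: 26.05
position: [0.5827, -0.2053, 0.1707]
tool_rot: [-2.415, -2.009, 0.0]
ft_force: [-0.3, 0.0, -1.2]
grip_width: 0.682
grip_force: 12.0
```

```bash
python3 go.py .601 -.1045 .07; python3 -c "
from h import *
im,s=grab('wrist','w4');np.save('w4s.npy',np.r_[s['position'],s['tool_rot']]);print(s['position'],s['tool_rot'])"
```

```text
26.05 [ 0.5827 -0.2053  0.1707] tool delta [ 0.1024 -0.0003  0.1008]
[ 0.58274443 -0.20532653  0.1707302 ] [-2.41459796e+00 -2.00862623e+00  4.86886826e-04]
```

View pics/w4.png

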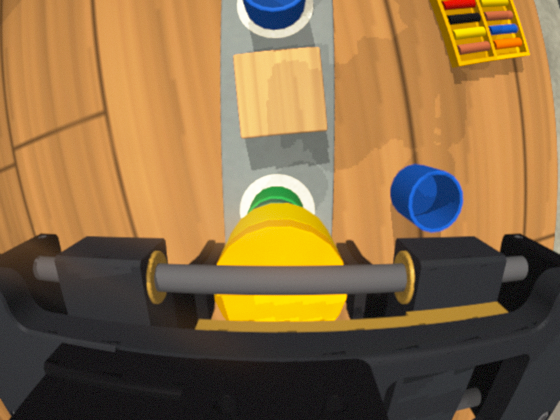

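Wrist image 4: the plinth's whole top face is visible with corners near (233,55), (320,47), (327,129) and (242,138), and the held tin is at (281,260). I'm fitting that quad for the plinth centre.

```bash
python3 - <<'E'
from h import *
np.set_printoptions(precision=4,suppress=True)
im=cv2.cvtColor(cv2.imread('pics/w4.png'),cv2.COLOR_BGR2RGB); v=np.load('w4s.npy'); s=dict(position=v[:3],tool_rot=v[3:])
h=cv2.cvtColor(im,cv2.COLOR_RGB2HSV)[36:160,224:334]
m=cv2.inRange(h,(8,60,190),(30,200,255)); m=cv2.morphologyEx(m,cv2.MORPH_OPEN,np.ones((3,3)))
c=max(cv2.findContours(m,cv2.RETR_EXTERNAL,cv2.CHAIN_APPROX_NONE)[0],key=cv2.contourArea)
q=cv2.approxPolyDP(cv2.convexHull(c),8,True).reshape(-1,2)+[224,36]; print(q.tolist())
for Q in (q,np.array([[233,55],[320,47],[327,129],[242,138]])):
    w=np.array([onz('wrist',p,.036,s) for p in Q.astype(float)]);print(w.mean(0),np.linalg.norm(w-np.roll(w,1,0),axis=1))
E
```

```text
[[318, 47], [326, 129], [241, 137], [233, 55]]
[ 0.6014 -0.1049] [0.0738 0.0734 0.0739 0.0735]
[ 0.6022 -0.1053] [0.0744 0.0756 0.0734 0.074 ]
```

Request:
step_arm([
  {"travel":[0.04,0,0],"turn":[0,0,0]},
  {"travel":[0.08,0,0],"turn":[0,0,0]},
  {"travel":[0.102,0,0.03],"turn":[0,0,0]},
  {"travel":[0.102,0,0.06],"turn":[0,0,0]},
  {"travel":[0.102,0,0.09],"turn":[0,0,0]},
])

```text
time: 26.6
position: [0.6026, -0.1024, 0.0804]
tool_rot: [-2.41, -2.015, -0.002]
ft_force: [-0.6, -0.7, -2.2]
grip_width: 0.688
grip_force: 12.0
```

Request:
step_arm([
  {"travel":[0,0,0],"turn":[0,0,0]},
  {"travel":[0,0,0],"turn":[0,0,0]},
  {"travel":[0,0,0],"turn":[0,0,0]},
  {"travel":[0,0,0],"turn":[0,0,0]},
])

```text
time: 27.0
position: [0.6036, -0.1045, 0.083]
tool_rot: [2.412, 2.01, 0.004]
ft_force: [0.5, -0.3, -1.6]
grip_width: 0.688
grip_force: 12.0
```

```bash
python3 go.py .6015 -.105 .058
```

```text
27.0 [ 0.6036 -0.1045  0.083 ] tool delta [-0.0009 -0.002   0.025 ]
```

Request:
step_arm([
  {"travel":[-0.001,-0.0015,0.015],"turn":[0,0,0]},
  {"travel":[-0.001,-0.0015,0.022],"turn":[0,0,0]},
  {"travel":[-0.001,-0.0015,0.0245],"turn":[0,0,0]},
  {"travel":[-0.001,-0.0015,0.0245],"turn":[0,0,0]},
  {"travel":[-0.001,-0.0015,0.0245],"turn":[0,0,0]},
])

```text
time: 27.5
position: [0.6, -0.1044, 0.0569]
tool_rot: [-2.411, -2.011, 0.001]
ft_force: [-3.1, 0.9, 6.9]
grip_width: 0.684
grip_force: 12.0
```

Request:
step_arm([
  {"travel":[0,0,0],"turn":[0,0,0]},
  {"travel":[0,0,0],"turn":[0,0,0]},
])

```text
time: 27.7
position: [0.6, -0.1044, 0.0569]
tool_rot: [-2.411, -2.011, 0.001]
ft_force: [-3.8, 1.3, 6.8]
grip_width: 0.685
grip_force: 12.0
```

```bash
python3 go.py .6015 -.105 .0575
```

```text
27.7 [ 0.6    -0.1044  0.0569] tool delta [-0.0003  0.0016 -0.0006]
```

Request:
step_arm([
  {"travel":[0,0,-0.003],"turn":[0,0,0]},
  {"travel":[0,0.002,-0.003],"turn":[0,0,0]},
  {"travel":[0,0.002,-0.001],"turn":[0,0,0]},
  {"travel":[0,0.002,-0.0005],"turn":[0,0,0]},
  {"travel":[0,0.002,-0.0005],"turn":[0,0,0]},
])

```text
time: 28.2
position: [0.603, -0.1049, 0.0571]
tool_rot: [2.412, 2.012, 0.001]
ft_force: [0.2, 0.8, 0.7]
grip_width: 0.685
grip_force: 12.0
```

Request:
step_arm([
  {"travel":[0,0,0],"turn":[0,0,0]},
  {"travel":[0,0,0],"turn":[0,0,0]},
  {"travel":[0,0,0],"turn":[0,0,0]},
  {"travel":[0,0,0],"turn":[0,0,0]},
  {"travel":[0,0,0],"turn":[0,0,0]},
], gripper=1)

```text
time: 28.7
position: [0.6027, -0.1049, 0.0571]
tool_rot: [-2.413, -2.012, -0.0]
ft_force: [0.3, 0.3, 0.1]
grip_width: 0.98
grip_force: 0.0
```

Request:
step_arm([
  {"travel":[0,0,-0.02],"turn":[0,0,0]},
  {"travel":[0,0,-0.06],"turn":[0,0,0]},
  {"travel":[0,0,-0.1],"turn":[0,0,0]},
  {"travel":[0,0,-0.14],"turn":[0,0,0]},
  {"travel":[0,0,-0.14],"turn":[0,0,0]},
])

```text
time: 29.2
position: [0.6059, -0.1063, 0.203]
tool_rot: [2.408, 2.007, 0.012]
ft_force: [0.4, -0.9, 0.3]
grip_width: 1.001
grip_force: 0.0
```

Request:
step_arm([
  {"travel":[0.04,-0.02,0],"turn":[0,0,0]},
  {"travel":[0.08,-0.05,0],"turn":[0,0,0]},
  {"travel":[0.12,-0.08,0],"turn":[0,0,0]},
  {"travel":[0.16,-0.11,0],"turn":[0,0,0]},
  {"travel":[0.19,-0.14,0],"turn":[0,0,0]},
])

```text
time: 29.7
position: [0.4976, 0.1101, 0.1965]
tool_rot: [-2.41, -2.014, -0.0]
ft_force: [0.5, 0.4, -0.3]
grip_width: 0.997
grip_force: 0.0
```

Request:
step_arm([
  {"travel":[0,0,0],"turn":[0,0,0]},
  {"travel":[0,0,0],"turn":[0,0,0]},
  {"travel":[0,0,0],"turn":[0,0,0]},
])

```text
time: 30.0
position: [0.4996, 0.1057, 0.197]
tool_rot: [2.414, 2.009, 0.0]
ft_force: [0.1, 0.1, 0.0]
grip_width: 0.997
grip_force: 0.0
```

```bash
python3 go.py .4275 .270 .15; python3 -c "
from h import *
im,s=grab('top');outline('top',im,'yellow',.058,None,200);outline('top',im,'red',.026,None,200);outline('top',im,'blue',.034,None,200)
im,s=grab('scene');outline('scene',im,'yellow',.058,None,150);outline('scene',im,'red',.026,None,150)"
```

```text
30.0 [0.4996 0.1057 0.197 ] tool delta [ 0.1485 -0.1008  0.0469]
top yellow [296. 173. 566.] [ 0.60429418 -0.10603536]
top yellow [ 243.   82. 4296.] [0.8130286  0.01631279]
top blue [439. 294. 613.] [ 0.33159596 -0.43212988]
top blue [392. 197. 544.] [ 0.55224032 -0.32841526]
top blue [255. 170. 490.] [ 0.61438914 -0.01227519]
top blue [345. 124. 539.] [ 0.72247574 -0.22159939]
scene yellow [ 219.  285. 3189.] [0.85827778 0.07236346]
scene yellow [257. 210. 472.] [ 0.60468968 -0.10174329]
scene yellow [ 181.  167. 1510.] [ 0.64446131 -0.44467597]
scene red [399. 258. 351.] [0.42820433 0.27205575]
```

Request:
step_arm([
  {"travel":[0.04,-0.027,0],"turn":[0,0,0]},
  {"travel":[0.08,-0.054,0.02],"turn":[0,0,0]},
  {"travel":[0.12,-0.08,0.04],"turn":[0,0,0]},
  {"travel":[0.1485,-0.101,0.07],"turn":[0,0,0]},
  {"travel":[0.1485,-0.101,0.09],"turn":[0,0,0]},
])

```text
time: 30.6
position: [0.4236, 0.2756, 0.1049]
tool_rot: [-2.405, -2.019, 0.003]
ft_force: [0.8, 0.4, -1.0]
grip_width: 0.997
grip_force: 0.0
```

Request:
step_arm([
  {"travel":[0,0,0],"turn":[0,0,0]},
  {"travel":[0,0,0],"turn":[0,0,0]},
  {"travel":[0,0,0],"turn":[0,0,0]},
  {"travel":[0,0,0],"turn":[0,0,0]},
])

```text
time: 31.0
position: [0.428, 0.2709, 0.1084]
tool_rot: [-2.415, -2.009, -0.004]
ft_force: [-0.4, 0.2, -0.3]
grip_width: 1.001
grip_force: 0.0
```

```bash
python3 go.py .4275 .270 .021
```

```text
31.0 [0.428  0.2709 0.1084] tool delta [-0.0011 -0.0004  0.0874]
```

Request:
step_arm([
  {"travel":[-0.001,0,0.04],"turn":[0,0,0]},
  {"travel":[-0.001,0,0.075],"turn":[0,0,0]},
  {"travel":[-0.001,0,0.087],"turn":[0,0,0]},
  {"travel":[-0.001,0,0.087],"turn":[0,0,0]},
  {"travel":[-0.001,0,0.087],"turn":[0,0,0]},
])

```text
time: 31.5
position: [0.4275, 0.2708, 0.0215]
tool_rot: [2.413, 2.011, 0.003]
ft_force: [0.3, -1.1, 0.7]
grip_width: 0.996
grip_force: 0.0
```

Request:
step_arm([
  {"travel":[0,0,0],"turn":[0,0,0]},
  {"travel":[0,0,0],"turn":[0,0,0]},
  {"travel":[0,0,0],"turn":[0,0,0]},
  {"travel":[0,0,0],"turn":[0,0,0]},
  {"travel":[0,0,0],"turn":[0,0,0]},
], gripper=0, force=12)

```text
time: 32.0
position: [0.4264, 0.2706, 0.0203]
tool_rot: [-2.412, -2.012, -0.001]
ft_force: [-1.0, 0.3, 0.8]
grip_width: 0.634
grip_force: 12.7
```

Request:
step_arm([
  {"travel":[0,0,0],"turn":[0,0,0]},
  {"travel":[0,0,0],"turn":[0,0,0]},
  {"travel":[0,0,0],"turn":[0,0,0]},
])

```text
time: 32.3
position: [0.4264, 0.2706, 0.0203]
tool_rot: [-2.413, -2.012, -0.001]
ft_force: [-0.5, -0.2, 2.3]
grip_width: 0.632
grip_force: 12.0
```

Request:
step_arm([
  {"travel":[0,0,-0.02],"turn":[0,0,0]},
  {"travel":[0,0,-0.06],"turn":[0,0,0]},
  {"travel":[0,0,-0.1],"turn":[0,0,0]},
  {"travel":[0,0,-0.14],"turn":[0,0,0]},
  {"travel":[0,0,-0.17],"turn":[0,0,0]},
])

```text
time: 32.8
position: [0.4266, 0.2703, 0.1921]
tool_rot: [-2.413, -2.011, -0.003]
ft_force: [0.4, 0.9, 0.9]
grip_width: 0.633
grip_force: 12.0
```

Request:
step_arm([
  {"travel":[-0.03,0.022,0],"turn":[0,0,0]},
  {"travel":[-0.065,0.047,0],"turn":[0,0,0]},
  {"travel":[-0.1,0.072,0],"turn":[0,0,0]},
  {"travel":[-0.135,0.097,0],"turn":[0,0,0]},
  {"travel":[-0.17,0.122,0],"turn":[0,0,0]},
])

```text
time: 33.3
position: [0.5158, 0.0797, 0.1899]
tool_rot: [-2.412, -2.012, -0.001]
ft_force: [0.8, 0.7, -0.4]
grip_width: 0.633
grip_force: 12.0
```

Request:
step_arm([
  {"travel":[-0.035,0.025,0],"turn":[0,0,0]},
  {"travel":[-0.07,0.05,0],"turn":[0,0,0]},
  {"travel":[-0.105,0.075,0],"turn":[0,0,0]},
  {"travel":[-0.14,0.1,0],"turn":[0,0,0]},
  {"travel":[-0.165,0.118,0],"turn":[0,0,0]},
])

```text
time: 33.8
position: [0.6023, -0.1055, 0.1893]
tool_rot: [2.414, 2.009, -0.003]
ft_force: [1.0, -0.6, -0.7]
grip_width: 0.635
grip_force: 12.0
```

Request:
step_arm([
  {"travel":[0,0,0],"turn":[0,0,0]},
  {"travel":[0,0,0],"turn":[0,0,0]},
  {"travel":[0,0,0],"turn":[0,0,0]},
  {"travel":[0,0,0],"turn":[0,0,0]},
])

```text
time: 34.2
position: [0.6021, -0.1003, 0.1898]
tool_rot: [-2.409, -2.014, -0.001]
ft_force: [-0.2, -0.0, -1.5]
grip_width: 0.63
grip_force: 12.0
```

```bash
python3 go.py .603 -.105 .101
```

```text
34.2 [ 0.6021 -0.1003  0.1898] tool delta [-0.0046  0.0018  0.0888]
```

Request:
step_arm([
  {"travel":[-0.0045,0.002,0.03],"turn":[0,0,0]},
  {"travel":[-0.0045,0.002,0.06],"turn":[0,0,0]},
  {"travel":[-0.0045,0.002,0.08],"turn":[0,0,0]},
  {"travel":[-0.0045,0.002,0.08],"turn":[0,0,0]},
  {"travel":[-0.0045,0.002,0.08],"turn":[0,0,0]},
])

```text
time: 34.7
position: [0.6035, -0.1061, 0.1106]
tool_rot: [-2.411, -2.014, -0.001]
ft_force: [0.7, -0.6, 0.5]
grip_width: 0.634
grip_force: 12.0
```

Request:
step_arm([
  {"travel":[0,0,0],"turn":[0,0,0]},
  {"travel":[0,0,0],"turn":[0,0,0]},
  {"travel":[0,0,0],"turn":[0,0,0]},
])

```text
time: 35.0
position: [0.604, -0.1071, 0.1111]
tool_rot: [2.412, 2.012, 0.002]
ft_force: [-0.2, 0.1, -1.7]
grip_width: 0.632
grip_force: 12.0
```

```bash
python3 go.py .603 -.105 .1003;python3 -c "
from h import *
im,s=grab('scene','s5');cv2.imwrite('pics/s5c.png',cv2.resize(cv2.cvtColor(im[150:300,180:380],cv2.COLOR_RGB2BGR),None,fx=3.5,fy=3.5));outline('scene',im,'yellow',.058,None,150);outline('scene',im,'red',.115,None,100)"
```

```text
35.0 [ 0.604  -0.1071  0.1111] tool delta [ 0.0019 -0.0013  0.0108]
scene yellow [ 219.  285. 3180.] [0.85838462 0.07224847]
scene yellow [257. 211. 418.] [ 0.6066998  -0.09849161]
scene yellow [ 181.  167. 1516.] [ 0.64452823 -0.44495061]
scene red [256. 193. 286.] [ 0.60262689 -0.10572332]
```

View pics/s5c.png

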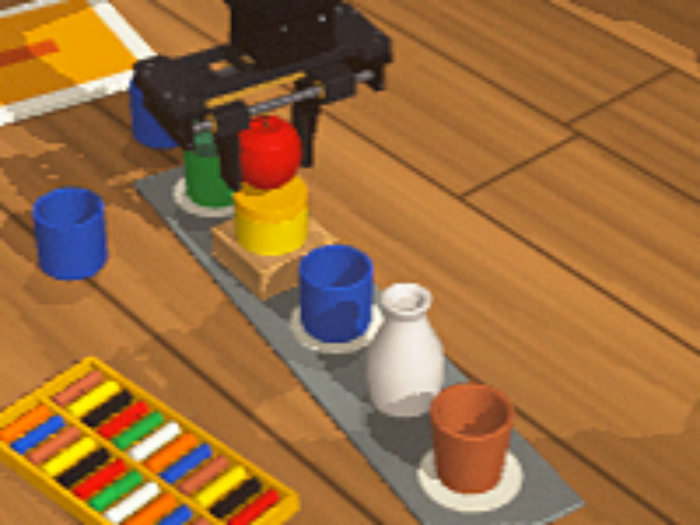

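The crop shows the apple held upright just above the tin (crop (270,150) over (272,215)), with the jar, cup and pot on their dots and the vase in place. I'm lowering the apple the last centimetre.

Request:
step_arm([
  {"travel":[0.0015,-0.001,0.005],"turn":[0,0,0]},
  {"travel":[0.0015,-0.001,0.009],"turn":[0,0,0]},
  {"travel":[0.0015,-0.001,0.0105],"turn":[0,0,0]},
  {"travel":[0.0015,-0.001,0.0105],"turn":[0,0,0]},
  {"travel":[0.0015,-0.001,0.0105],"turn":[0,0,0]},
])

```text
time: 35.55
position: [0.6025, -0.105, 0.1002]
tool_rot: [-2.412, -2.011, -0.001]
ft_force: [-2.3, 1.2, 6.5]
grip_width: 0.632
grip_force: 12.0
```

Request:
step_arm([
  {"travel":[0,0,0],"turn":[0,0,0]},
  {"travel":[0,0,0],"turn":[0,0,0]},
])

```text
time: 35.75
position: [0.6025, -0.105, 0.1002]
tool_rot: [-2.412, -2.011, -0.001]
ft_force: [-2.2, 2.3, 6.5]
grip_width: 0.636
grip_force: 12.0
```

```bash
python3 go.py .603 -.105 .1003
```

```text
35.75 [ 0.6025 -0.105   0.1002] tool delta [ 0.0001  0.0005 -0.0001]
```

Request:
step_arm([
  {"travel":[0,0,-0.0005],"turn":[0,0,0]},
  {"travel":[0,0,-0.0005],"turn":[0,0,0]},
  {"travel":[0,0,-0.0005],"turn":[0,0,0]},
  {"travel":[0,0,-0.0005],"turn":[0,0,0]},
  {"travel":[0,0,-0.0005],"turn":[0,0,0]},
], gripper=1)

```text
time: 36.25
position: [0.6025, -0.1054, 0.0999]
tool_rot: [-2.413, -2.012, 0.0]
ft_force: [0.2, 0.3, 0.1]
grip_width: 0.964
grip_force: 0.0
```

Request:
step_arm([
  {"travel":[0,0,-0.02],"turn":[0,0,0]},
  {"travel":[0,0,-0.06],"turn":[0,0,0]},
  {"travel":[0,0,-0.1],"turn":[0,0,0]},
  {"travel":[0,0,-0.12],"turn":[0,0,0]},
  {"travel":[0,0,-0.12],"turn":[0,0,0]},
])

```text
time: 36.75
position: [0.6044, -0.1063, 0.2235]
tool_rot: [2.41, 2.009, 0.007]
ft_force: [0.8, -0.7, 0.3]
grip_width: 0.996
grip_force: 0.0
```

Request:
step_arm([
  {"travel":[-0.04,-0.02,0],"turn":[0,0,0]},
  {"travel":[-0.08,-0.04,0],"turn":[0,0,0]},
  {"travel":[-0.12,-0.06,0],"turn":[0,0,0]},
  {"travel":[-0.16,-0.08,0],"turn":[0,0,0]},
  {"travel":[-0.2,-0.1,0],"turn":[0,0,0]},
])

```text
time: 37.25
position: [0.4666, -0.2849, 0.2188]
tool_rot: [-2.411, -2.012, 0.0]
ft_force: [0.7, 0.1, -0.5]
grip_width: 1.003
grip_force: 0.0
```

Request:
step_arm([
  {"travel":[0,0,0],"turn":[0,0,0]},
  {"travel":[0,0,0],"turn":[0,0,0]},
  {"travel":[0,0,0],"turn":[0,0,0]},
  {"travel":[0,0,0],"turn":[0,0,0]},
])

```text
time: 37.65
position: [0.4693, -0.2826, 0.2195]
tool_rot: [-2.409, -2.015, 0.001]
ft_force: [0.5, 0.4, -0.6]
grip_width: 0.999
grip_force: 0.0
```

```bash
python3 -c "
from h import *
np.set_printoptions(precision=4,suppress=True)
im,s=grab('scene','s6');outline('scene',im,'yellow',.058,None,150);outline('scene',im,'red',.106,None,100);outline('scene',im,'green',.039,None,200)
im2,s=grab('top');
for c,z in dict(red=.106,pot=.036,blue=.034,green=.039).items():outline('top',im2,c,z,None,200)
print(s['time'],s['position'],s['ft_force'])
A=cv2.resize(im[150:300,180:360],None,fx=3,fy=3)[:440,:]; B=cv2.resize(im2[110:220,130:390],None,fx=2,fy=2)
cv2.imwrite('pics/fin.png',cv2.cvtColor(cv2.vconcat([A[:380],cv2.resize(B,(A.shape[1],220))]),cv2.COLOR_RGB2BGR))"
```

```text
scene yellow [ 219.  285. 3177.] [0.8585 0.0725]
scene yellow [259. 212. 468.] [ 0.6064 -0.0923]
scene yellow [ 181.  167. 1531.] [ 0.6432 -0.4444]
scene red [257. 196. 290.] [ 0.6037 -0.103 ]
scene green [404.  15. 707.] [-1.3749 -1.1187]
top red [297. 170. 448.] [ 0.6025 -0.1056]
top pot [473. 164. 733.] [ 0.6307 -0.5183]
top pot [171. 152. 523.] [0.6534 0.1811]
top blue [255. 170. 488.] [ 0.6144 -0.0123]
top blue [345. 124. 539.] [ 0.7225 -0.2216]
top green [344. 186. 433.] [ 0.5766 -0.2167]
37.7 [ 0.4692 -0.2827  0.2196] [ 0.6242 -0.1481  0.3168]
```

View pics/fin.png

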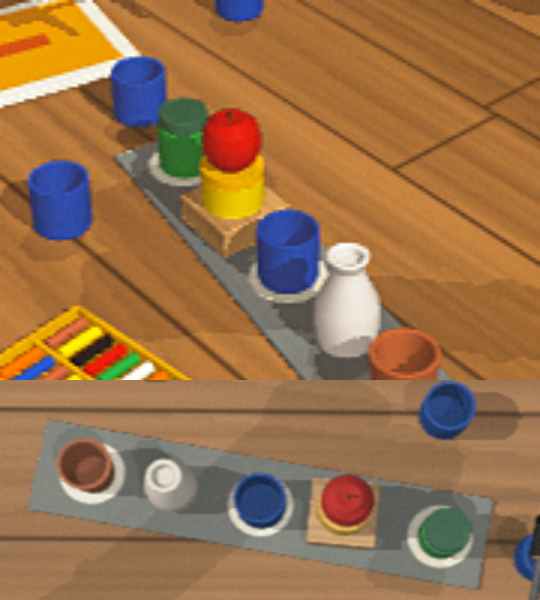

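The final crops show the apple upright on the tin on the plinth, and the jar, cup and pot each upright on their dots. The vase looks unmoved at (345,300), and the arm is clear.

```bash
python3 -c "
from bench import ctrl
print(ctrl.close_job())"
```

```text
the job is handed in; nothing more can be done
None
```

The still life is set up and handed in at about 38 s of the 144 s: cup, pot and jar are on their dots, the tin is on the plinth with the apple on top, all upright, about 1–3 mm off centre by the cameras, and the vase was not touched.

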